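Find the soft rubber foot with the pin tester

ROBOT

A 6-joint arm with a two-finger parallel gripper is mounted at the origin on the work surface. World frame = base frame: x ahead of the robot, y to its left, z up, the work surface at z = 0. Lengths are in m, angles in rad, forces in N, time in s.
With the tool pointing down it reaches from about 0.275 to 0.875 m from the base axis. Payload 12.5 kg.
Tool frame: the origin (TCP) lies on the centre line of the jaws, within the pads' length; the fingertips stand r.finger_overhang ahead of it and the grasp point (between the pads) lies 3 mm ahead of it (r.finger_overhang is the distance from the TCP to the fingertips, in m); z points along the fingers, y is the line along which they close (so a half turn about z gives the same grasp; the last joint's range is limited). The gripper opens to 85 mm and grips with 20 to 120 N. Pads are 22 mm wide; open, the fingers measure 114 mm over their backs; the gripper's body (76 mm by 85 mm) begins 54 mm behind the grasp point. The pads swing forward as they close: fully open they stand 13 mm farther back than shut.
Start: joints at [-1.387, 0.351, 1.652, -0, 1.139, -0.085], TCP at [0.146, -0.53, 0.233] pointing down, gripper open.
Joint ranges: [-2.75, 2.75], [-0.79, 2.1], [0.01, 2.65], [-1.57, 4.71], [0.07, 3.14], [-2.87, 2.87]. Speed limits (rad/s): [2.22, 2.22, 2.79, 3.14, 3.14, 3.14].

INTERFACE

Orientations are given as a unit quaternion [x, y, z, w].
In Python, from cell import r, optics gives the robot as it stands. The module is installed in compiled form; this text tells all that it offers. Calls block until the motion is done:
- r.move_to(position, orientation): joint-space move of the TCP to a pose.
- r.move_linear(position, rot=None, vel=0.15): straight line of the TCP; rot=None keeps the orientation; vel is the mean speed in m/s.
- r.set_joints(angles): joint-space move.
- r.set_gripper(opening, squeeze=None): opening from 0.0 (shut) to 1.0 (fully open); squeeze is the grip in N (None keeps the last); returns when the fingers have stopped.
- r.sleep(seconds).
- r.inverse_kinematics(position, orientation): joint angles nearest the present ones, or None.
- optics.get_image(name): name is "side" or "top"; returns a dict with "pixels" (480x640x3 uint8, red, green, blue), "depth" (480x640 float32, m along the optical axis (not along the pixel's ray), 0 where there is no reading), "fx", "fy", "cx", "cy" (pixels), "D" ([k1, k2, p1, p2, k3] as OpenCV has them; the pictures are not rectified), "camera_from_world" (4x4, takes a point from world to camera coordinates). Camera axes: x right, y down, z forward; pixel columns grow to the right and rows downward; lengths in m; the calibration is good to about 2 mm. A picture is of the moment at which its call begins.
A pose or a line that the arm cannot do raises r.PlanningError and nothing moves.
- r.hand_in(): hands the job in; it is judged then, once.
Readings, each from a call of its own:
- r.current_t(): time.
- r.current_q(): joint angles.
- r.current_qvel(): joint speeds.
- r.current_effort(): joint torques, N m.
- r.current_tool_pos(): TCP position.
- r.current_ee_rot(): TCP orientation.
- r.current_contact_force(): force on the tool from outside, world axes, zero at the start.
- r.current_torque(): the same for the moment, N m.
- r.current_opening(): opening from 0.0 (shut) to 1.0 (fully open).
- r.current_finger_force(): force on a finger pad.
Only numpy, scipy, OpenCV 4.12 (cv2) and the standard library are available. Lean on these libraries where they do the work, as an engineer would, in place of code of your own. Each camera call takes 0.05 s, during which the arm holds its last target. There are 200 camera calls.

TASK

One of the three rubber feet in the hardness tester has gone soft: push each sprung pin straight down into its foot with about 12 N (never above 18 N), pressing on its cap, and note how far it sinks. Once all three are tested, stand the red marker upright inside the painted square of the soft foot's lane and let go. Do not disturb the bottle, well plate or beaker.

Things in the scene. Friction and masses are not known exactly. Their poses are not given: they have to be found in the camera images.
- tester: Three-lane rubber hardness tester, bolted down; place and heading vary. Grey base plate 200 (x) x 270 (y) x 12 mm; origin at the centre of its underside, x from the painted squares towards the pins, y left seen from the robot side. A blue bridge (30 mm deep, 252 mm wide, top 82 mm above the bench) carries three upright sprung pins at x = +50 mm, y = +80, 0, -80 mm.
- pin_a: Test pin of the left (tester +y) lane: orange round cap 30 mm across; origin at its top face's centre, 108 mm above the bench at rest. Pushed straight down by shut fingertips (16 mm travel), it springs back.
- foot_a (a point): Centre of the top of the black rubber foot (34 mm wide, in a steel cup) under the left (tester +y) pin, whose tip just touches it, as it was before testing. Feet look alike; two are sound (about 5 N per mm at the cap, after 1 N preload), one is soft (about 1 N per mm), in a lane that changes. 12 N sinks the pin about 2.5 mm in a sound foot, 10 mm in the soft one. Above 18 N spoils it.
- pointer_a (a joint): Yellow pointer behind the clear window on the far (+x) face of the left (tester +y) lane: how far (m) its pin has sunk at the deepest, 0 at the start. The pin drags it down; it stays at the deepest reading and cannot be reached by hand. The scale beside it is green for a sound foot (to 7 mm), red beyond for a soft one.
- square_a (a point): Centre of the yellow-edged painted square, 56 mm wide, of the left (tester +y) lane, on the base plate's top, 12 mm above the bench and 105 mm in front of (tester -x) that lane's pin.
- pin_b: Test pin of the middle lane: orange round cap 30 mm across; origin at its top face's centre, 108 mm above the bench at rest. Pushed straight down by shut fingertips (16 mm travel), it springs back.
- foot_b (a point): Centre of the top of the black rubber foot (34 mm wide, in a steel cup) under the middle pin, whose tip just touches it, as it was before testing. Feet look alike; two are sound (about 5 N per mm at the cap, after 1 N preload), one is soft (about 1 N per mm), in a lane that changes. 12 N sinks the pin about 2.5 mm in a sound foot, 10 mm in the soft one. Above 18 N spoils it.
- pointer_b (a joint): Yellow pointer behind the clear window on the far (+x) face of the middle lane: how far (m) its pin has sunk at the deepest, 0 at the start. The pin drags it down; it stays at the deepest reading and cannot be reached by hand. The scale beside it is green for a sound foot (to 7 mm), red beyond for a soft one.
- square_b (a point): Centre of the yellow-edged painted square, 56 mm wide, of the middle lane, on the base plate's top, 12 mm above the bench and 105 mm in front of (tester -x) that lane's pin.
- pin_c: Test pin of the right (tester -y) lane: orange round cap 30 mm across; origin at its top face's centre, 108 mm above the bench at rest. Pushed straight down by shut fingertips (16 mm travel), it springs back.
- foot_c (a point): Centre of the top of the black rubber foot (34 mm wide, in a steel cup) under the right (tester -y) pin, whose tip just touches it, as it was before testing. Feet look alike; two are sound (about 5 N per mm at the cap, after 1 N preload), one is soft (about 1 N per mm), in a lane that changes. 12 N sinks the pin about 2.5 mm in a sound foot, 10 mm in the soft one. Above 18 N spoils it.
- pointer_c (a joint): Yellow pointer behind the clear window on the far (+x) face of the right (tester -y) lane: how far (m) its pin has sunk at the deepest, 0 at the start. The pin drags it down; it stays at the deepest reading and cannot be reached by hand. The scale beside it is green for a sound foot (to 7 mm), red beyond for a soft one.
- square_c (a point): Centre of the yellow-edged painted square, 56 mm wide, of the right (tester -y) lane, on the base plate's top, 12 mm above the bench and 105 mm in front of (tester -x) that lane's pin.
- marker_mid (a point): Centre, half-way up, of the loose red plastic marker: an upright round peg 60 mm tall, 28 mm across where it is gripped, 34 mm across at its 8 mm thick foot, about 80 g; it starts upright on the bench.
- bottle: Bystander: amber bottle, 50 mm across, 110 mm tall; origin at the centre of its underside.
- wellplate: Bystander: blue and grey well plate lying flat, 127 x 85 x 14 mm; origin at the centre of its underside.
- beaker: Bystander: white plastic beaker, 70 mm across, 85 mm tall; origin at the centre of its underside.
There are look-alikes about, which are no part of the job. Of the things shaped like the part that bears marker_mid, the red one is meant.

How it is judged:
On the way, in this order (a step that is already met when the one before it is completed fails the run):
1. all three pins have been pushed into their feet (every pointer beyond 1.6 mm, one of them beyond 7 mm) (value of joint each of pointer_a, pointer_b, pointer_c above 0.0016 m and value of joint any of pointer_a, pointer_b, pointer_c above 0.007 m), for 0.1 s.
2. the red marker stands in the square of the soft foot's lane (((value of joint pointer_a above 0.007 m and horizontal distance between marker_mid and square_a below 0.015 m) or (value of joint pointer_b above 0.007 m and horizontal distance between marker_mid and square_b below 0.015 m) or (value of joint pointer_c above 0.007 m and horizontal distance between marker_mid and square_c below 0.015 m)) and height (world z) of marker_mid between 0.038 and 0.046 m and angle between marker_mid's own z axis and vertical below 0.1 rad), for 0.2 s.
At the end, for the whole second after the job is handed in: Every pointer shows that its foot was tested (beyond 1.6 mm), and the marker stands released, still and upright (within 0.1 rad) on the base plate, its centre within 15 mm of the centre of the painted square of the lane whose pointer went into the red (beyond 7 mm) (all of step 2 and value of joint each of pointer_a, pointer_b, pointer_c above 0.0016 m and linear speed of marker below 0.02 m/s); the robot touches nothing.
It fails at once if more than 18 N is put on a test pin (contact force between any of pin_a, pin_b, pin_c and the arm above 18 N or contact force between any of pin_a, pin_b, pin_c and the fingers above 18 N or contact force between any of pin_a, pin_b, pin_c and marker above 18 N).
It fails at once if the bottle, well plate or beaker is moved by more than 20 mm (distance of any of bottle, wellplate, beaker from where it was at the start of the episode above 0.02 m).
It also fails if it takes over 59 s, if anything falls off the work surface, if the arm or the gripper's body presses on something with over 40 N, if the wrist force passes 120 N, or if a joint passes its speed limit or range.

## Working session

There is one attempt and no reset: what is moved stays moved. The work goes in short steps, each a Python script; the robot and the scene stay as the last script left them, time stands still between calls to the robot, and variables do not carry over. Pictures are saved under pics/ and viewed, at most 10 in all, crops included, and the job is handed in when it is done.

```bash
mkdir -p pics; python3 - <<'E'
from cell import r, optics
import cv2, numpy as np, pickle
for n in("top","side"):
    d=optics.get_image(n); pickle.dump(d,open(n+".pkl","wb"))
    cv2.imwrite(f"pics/{n}0.png",d["pixels"][:,:,::-1])
    print(n,d["fx"],d["cx"],d["cy"],d["D"],np.round(d["camera_from_world"],3).tolist(),(d["depth"]>0).mean())
print(r.finger_overhang,r.current_ee_rot(),r.current_t(),r.current_contact_force())
E
```

```text
top 499.4705952658338 318.8580414380161 243.1244491168098 [0.01997305 0.         0.         0.         0.        ] [[0.006, -1.0, 0.006, 0.024], [-0.993, -0.007, -0.121, 0.598], [0.121, -0.006, -0.993, 1.127], [0.0, 0.0, 0.0, 1.0]] 0.9958528645833333
side 584.285873470081 321.0184708360322 242.4705825469886 [-0.12632357  0.          0.          0.          0.        ] [[0.998, -0.06, -0.012, -0.566], [-0.045, -0.581, -0.812, 0.11], [0.042, 0.811, -0.583, 1.35], [0.0, 0.0, 0.0, 1.0]] 0.9961165364583333
0.022 [ 9.90981094e-01  1.34000737e-01 -1.31462253e-05 -5.23633340e-04] 0.1 [0.71267207 0.1091383  0.06402236]
```

View pics/top0.png

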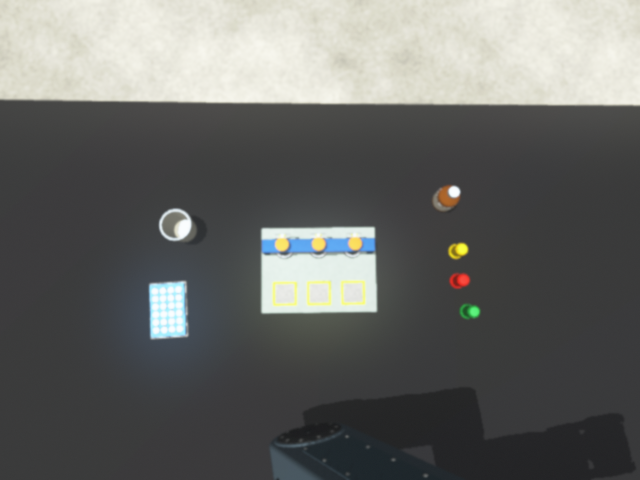

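View pics/side0.png

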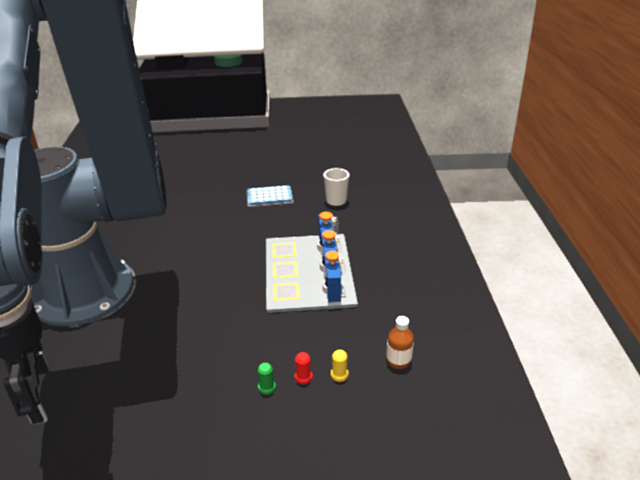

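The top view shows orange caps at about (282,244), (319,243) and (355,243), and the squares below them at v≈293. The red marker is at (460,281), between yellow (459,250) and green (472,312). The bottle is at (446,197), the beaker at (177,225) and the plate at (169,310). The side view agrees: red is at (303,368).

```bash
cat > vis.py <<'E'
import numpy as np, cv2
def rays(d,uv):
    K=np.array([[d["fx"],0,d["cx"]],[0,d["fy"],d["cy"]],[0,0,1]])
    p=cv2.undistortPoints(np.float64(uv).reshape(-1,1,2),K,d["D"]).reshape(-1,2)
    return np.c_[p,np.ones(len(p))]
def to_world(d,pc):
    T=np.linalg.inv(d["camera_from_world"]); return pc@T[:3,:3].T+T[:3,3]
def plane(d,uv,z):
    T=np.linalg.inv(d["camera_from_world"]); R=rays(d,uv)@T[:3,:3].T; o=T[:3,3]
    return o+R*((z-o[2])/R[:,2])[:,None]
def cloud(d,mask):
    v,u=np.nonzero(mask); return to_world(d,rays(d,np.c_[u,v])*d["depth"][v,u][:,None])
def blobs(d,h0,h1,amin,smin=150,vmin=90):
    h=cv2.cvtColor(d["pixels"],cv2.COLOR_RGB2HSV)
    H=h[...,0].astype(int)
    m=((H>=h0)&(H<=h1) if h0<=h1 else (H>=h0)|(H<=h1))&(h[...,1]>smin)&(h[...,2]>vmin)
    n,l,s,c=cv2.connectedComponentsWithStats(m.astype(np.uint8))
    return [(c[i],s[i],l==i) for i in range(1,n) if s[i,4]>=amin]
E
python3 - <<'E'
import pickle,numpy as np
from vis import *
np.set_printoptions(precision=4,suppress=True)
for n in("top","side"):
    d=pickle.load(open(n+".pkl","rb")); print(n)
    for c,s,m in blobs(d,8,19,40):
        p=cloud(d,m); top=p[:,2]>.100
        print(" orange",c,s[4],plane(d,[c],.108)[0],p[:,2].min(),p[:,2].max(),(p[top].mean(0) if top.any() else ''))
    for c,s,m in blobs(d,22,34,20,90):
        b=plane(d,[[s[0]+s[2]/2-.5,s[1]+s[3]/2-.5]],.012)[0]
        v,u=np.nonzero(m); q=plane(d,np.c_[u,v],.012).astype(np.float32)
        print(" yellow",c,s[2:],b,cv2.minAreaRect(q[:,:2]))
    for c,s,m in blobs(d,172,6,40):
        p=cloud(d,m); print(" red",c,s[4],np.percentile(p,[3,50,97],axis=0).tolist(), plane(d,[c],.03)[0], [p[(p[:,2]>a)&(p[:,2]<a+.01)].mean(0) for a in (.0,.01,.02,.03,.04,.05)])
E
```

```text
top
 orange [446.3284 197.6766] 201 [ 0.6922 -0.253   0.108 ] -0.0007212208617695115 0.09200262067504394 Traceback (most recent call last):
  File "<stdin>", line 12, in <module>
cv2.error: OpenCV(4.12.0) /io/opencv/modules/imgproc/src/convhull.cpp:143: error: (-215:Assertion failed) total >= 0 && (depth == CV_32F || depth == CV_32S) in function 'convexHull'
```

```bash
python3 - <<'E'
import pickle,numpy as np
from vis import *
np.set_printoptions(precision=4,suppress=True)
for n in("top","side"):
    d=pickle.load(open(n+".pkl","rb")); print(n)
    h=cv2.cvtColor(d["pixels"],cv2.COLOR_RGB2HSV)
    pts=[(282,244),(319,243),(355,243),(285,283),(446,197)] if n=="top" else [(326,216),(329,236),(332,257)]
    print([h[v,u] for u,v in pts])
    for c,s,m in blobs(d,5,22,15,130):
        p=cloud(d,m); top=p[:,2]>.100
        print(" orange",c,s[4],plane(d,[c],.108)[0],p[:,2].min(),p[:,2].max(),(p[top].mean(0) if top.any() else ''))
    for c,s,m in blobs(d,22,34,20,90):
        v,u=np.nonzero(m); q=np.ascontiguousarray(plane(d,np.c_[u,v],.012)[:,:2],dtype=np.float32)
        print(" yellow",c,s[2:],cv2.minAreaRect(q))
    for c,s,m in blobs(d,172,6,40):
        p=cloud(d,m); print(" red",c,s[4], plane(d,[c],.03)[0]); print(np.array([p[(p[:,2]>a)&(p[:,2]<a+.01)].mean(0) for a in (.0,.01,.02,.03,.04,.05)]))
E
```

```text
top
[array([ 26, 147, 251], dtype=uint8), array([ 25, 150, 251], dtype=uint8), array([ 24, 159, 251], dtype=uint8), array([ 31,  91, 250], dtype=uint8), array([ 13, 190, 173], dtype=uint8)]
 orange [446.5982 197.4464] 224 [ 0.6928 -0.2536  0.108 ] -0.0007212208617695115 0.09562761901900774 
 yellow [281.513 244.   ] [ 12  12 115] ((0.5971223711967468, 0.11607666313648224), (0.026309143751859665, 0.026187408715486526), 0.3837495446205139)
 yellow [318.0811 243.3604] [ 11  12 111] ((0.6000877022743225, 0.029390476644039154), (0.02633707784116268, 0.023782949894666672), 0.3826253116130829)
 yellow [354.69 242.95] [ 11  11 100] ((0.6018645763397217, -0.058585915714502335), (0.023791445419192314, 0.0240371972322464), 89.9020767211914)
 yellow [457.6293 250.2041] [ 21  18 294] ((0.5855759382247925, -0.30298876762390137), (0.04057189077138901, 0.04798740893602371), 0.3868985176086426)
 yellow [319.7286 293.8429] [ 24  24 140] ((0.4842546880245209, 0.027476420626044273), (0.053749892860651016, 0.05406850203871727), 0.3339954912662506)
 yellow [353.6742 291.5682] [ 24  24 132] ((0.48474186658
[... 1505 characters left out ...]
39317), 0.35590168833732605)
 yellow [285.7143 270.3061] [24 16 98] ((0.48298755288124084, 0.024874284863471985), (0.05538037791848183, 0.05547705292701721), 1.4268174171447754)
 yellow [285.5641 291.9829] [ 25  17 117] ((0.48503077030181885, -0.054880209267139435), (0.05421366170048714, 0.05574856698513031), 0.22418755292892456)
 yellow [339.1795 365.0373] [ 17  32 429] ((0.5856518745422363, -0.28319257497787476), (0.08145467936992645, 0.031001897528767586), 85.77901458740234)
 red [302.7304 368.1592] 471 [ 0.5145 -0.3051  0.03  ]
[[ 0.5136 -0.3041  0.0054]
 [ 0.5148 -0.3113  0.015 ]
 [ 0.5152 -0.3115  0.0255]
 [ 0.5143 -0.3119  0.0355]
 [ 0.5148 -0.3116  0.0453]
 [ 0.5149 -0.306   0.056 ]]
```

```bash
cat > press.py <<'E'
from cell import r
import numpy as np
Q=[1,0,0,0]; yaw=.02
ey=np.array([-np.sin(yaw),np.cos(yaw)]); ex=np.array([ey[1],-ey[0]])
sq=np.array([.4834,.0262]); pin=sq+.105*ex
def force():
    return np.mean([r.current_contact_force()[2] for _ in range(5)])
def press(off):
    x,y=pin+off*ey
    r.move_to([x,y,.165],Q); r.move_linear([x,y,.1325],vel=.1); r.sleep(.15)
    f0=force(); z=.1325; log=[]
    while True:
        f=abs(force()-f0); p=r.current_tool_pos(); log.append((round((.130-p[2])*1e3,2),round(float(f),1)))
        if f>11.3 or z<.1175: break
        z-=np.clip((12-f)/6,.25,1)*1e-3
        r.move_linear([x,y,z],vel=.02); r.sleep(.06)
    print(off,"t",r.current_t(),"f0",f0,log)
    r.move_linear([x,y,.165],vel=.15)
E
python3 - <<'E'
from press import *
r.set_gripper(0.0)
r.move_to([.4,-.15,.23],Q)
print(r.current_opening(),r.current_t())
press(0)
print(r.current_t())
E
```

```text
0.0008073435299615638 2.5417
0 t 9.1417 f0 0.7692124271863375 [(np.float64(-3.31), 0.0), (np.float64(-1.61), 1.1), (np.float64(-0.45), 1.1), (np.float64(0.54), 1.0), (np.float64(1.51), 0.6), (np.float64(2.51), 0.7), (np.float64(3.54), 1.0), (np.float64(4.51), 0.8), (np.float64(5.52), 0.1), (np.float64(6.51), 0.8), (np.float64(7.54), 0.3), (np.float64(8.54), 1.3), (np.float64(9.53), 1.6), (np.float64(10.55), 0.4), (np.float64(11.56), 1.3), (np.float64(12.51), 0.7), (np.float64(13.52), 0.9)]
9.6167
```

```bash
python3 - <<'E'
from press import *
from cell import optics
import cv2
x,y=pin
r.move_linear([x,y,.135],vel=.15)
print(r.current_tool_pos(),r.current_ee_rot(),pin)
d=optics.get_image("side")["pixels"][:,:,::-1]
cv2.imwrite("pics/s1.png",cv2.resize(d[150:330,210:450],None,fx=3.3,fy=3.3,interpolation=cv2.INTER_CUBIC))
E
```

```text
[0.58768974 0.0283162  0.13386543] [ 9.99999043e-01 -2.55701758e-05 -1.38279295e-03 -4.24109065e-05] [0.588379   0.02829986]
```

View pics/s1.png

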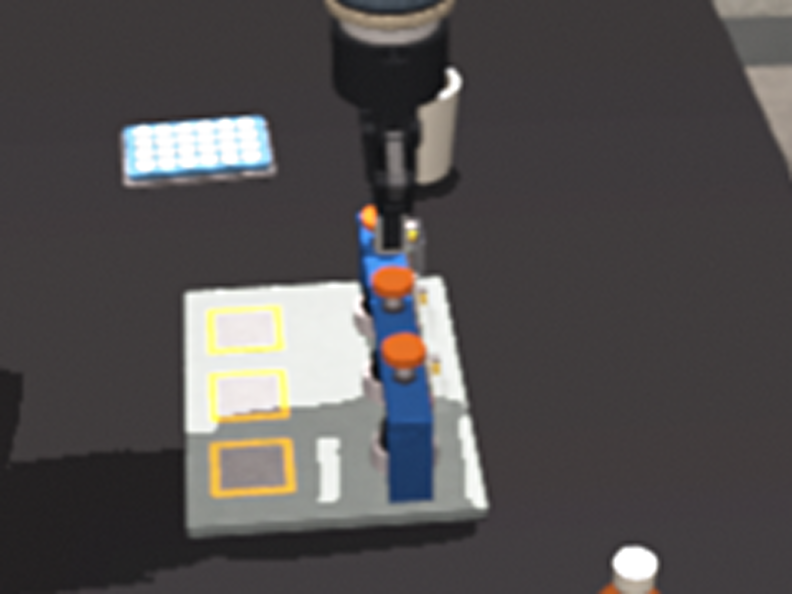

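The crop shows the fingertip at about (393,250), while the middle cap is at (393,278) and untouched. The tip is therefore either higher than expected or off in y. Depth will settle which.

```bash
python3 - <<'E'
from press import *
from cell import optics
from vis import *
np.set_printoptions(precision=4,suppress=True)
D={n:optics.get_image(n) for n in("side","top")}
for n,d in D.items():
    p=cloud(d,d["depth"]>0).reshape(-1,3)
    m=(np.abs(p[:,0]-.588)<.08)&(np.abs(p[:,1]-.03)<.07)&(p[:,2]>.095)&(p[:,2]<.3)
    q=p[m]; print(n,len(q))
    for z in np.arange(.095,.26,.01):
        s=q[(q[:,2]>=z)&(q[:,2]<z+.01)]
        if len(s)>2: print(round(z,3),len(s),s.mean(0),s.min(0),s.max(0))
    for name,P in(("tip",[*r.current_tool_pos()[:2],r.current_tool_pos()[2]-.022]),("cap",[*pin,.108]),("sq",[*sq,.012])):
        K=np.array([[d["fx"],0,d["cx"]],[0,d["fy"],d["cy"]],[0,0,1]]);C=d["camera_from_world"]
        print(name,cv2.projectPoints(np.array([P]),cv2.Rodrigues(C[:3,:3])[0],C[:3,3],K,d["D"])[0].ravel())
d=D["top"]["pixels"][:,:,::-1]
cv2.imwrite("pics/t1.png",cv2.resize(d[190:330,230:410],None,fx=4,fy=4,interpolation=cv2.INTER_CUBIC))
E
```

```text
side 1320
0.095 50 [0.5931 0.0272 0.1007] [ 0.5746 -0.0391  0.0956] [0.6121 0.0992 0.1049]
0.105 85 [0.5884 0.0248 0.1072] [ 0.5747 -0.0398  0.105 ] [0.6025 0.0982 0.1103]
0.125 8 [0.588  0.0223 0.1327] [0.5795 0.021  0.1309] [0.5952 0.0237 0.1348]
0.135 29 [0.5866 0.0184 0.1406] [0.5773 0.0126 0.1358] [0.5975 0.026  0.145 ]
0.145 34 [0.5869 0.0166 0.1505] [0.5773 0.0108 0.1454] [0.5974 0.0223 0.1549]
0.155 39 [0.5873 0.0161 0.1598] [0.5773 0.0084 0.1552] [0.5976 0.0235 0.1646]
0.165 9 [0.5846 0.0203 0.1686] [0.5753 0.0137 0.1653] [0.5949 0.0378 0.1742]
0.175 27 [0.5869 0.0011 0.1811] [ 0.5752 -0.007   0.1773] [0.6002 0.0358 0.1849]
0.185 18 [ 0.5843 -0.0058  0.1895] [ 0.576  -0.0157  0.1851] [0.5995 0.0115 0.1943]
0.195 47 [ 0.5851 -0.0038  0.2006] [ 0.5712 -0.0238  0.1951] [0.6034 0.0217 0.2045]
0.205 47 [ 0.586  -0.0038  0.2106] [ 0.571  -0.0309  0.2051] [0.6033 0.0201 0.215 ]
0.215 82 [ 0.5872 -0.0178  0.2203] [ 0.571  -0.0357  0.2151] [0.6052 0.0158 0.2246]
0.225 115 [ 0.5865 -0.0038  0.2298] [ 0.5686 -0.0373  0.225 ] [0.6073 0.0461 0.235 ]
0.235 86 [0.5855 0.0001 0.2391] [ 0.5686 -0.0188  0.235 ] [0.6057 0.0418 0.2446]
0.245 46 [ 0.588  -0.0087  0.2497] [ 0.5771 -0.0161  0.245 ] [0.598  0.0058 0.255 ]
0.255 79 [ 0.5863 -0.0042  0.2613] [ 0.5528 -0.013   0.255 ] [0.6235 0.0247 0.265 ]
tip [328.9463 231.2195]
cap [328.8031 233.2416]
sq [284.8852 268.9831]
top 6
tip [318.6848 243.0573]
cap [318.6732 243.5283]
sq [319.0598 292.8339]
```

View pics/t1.png

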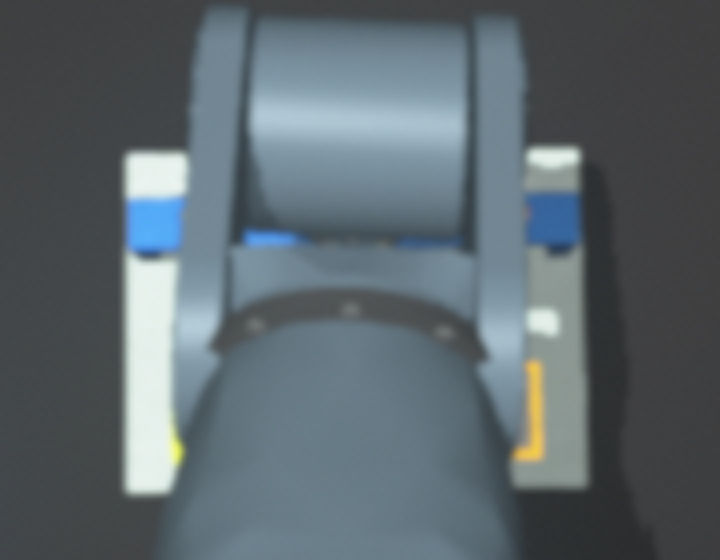

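Both the side depth and the image put the shut fingertips at z≈0.129–0.131 with the TCP at 0.134. xy is aligned, so the tips are about 4–5 mm ahead of the TCP and not 22 mm. I'll press on lower, guarded by force, taking the sink from first contact.

```bash
cat > press.py <<'E'
from cell import r
import numpy as np
Q=[1,0,0,0]; yaw=.02
ey=np.array([-np.sin(yaw),np.cos(yaw)]); ex=np.array([ey[1],-ey[0]])
sq=np.array([.4834,.0262]); pin=sq+.105*ex
def force():
    v=[]
    for _ in range(4): v.append(r.current_contact_force()[2]); r.sleep(.01)
    return np.mean(v)
def press(off,z=.118):
    x,y=pin+off*ey
    r.move_to([x,y,.15],Q); r.move_linear([x,y,z],vel=.1); r.sleep(.15)
    f0=force(); zc=None; log=[]
    while True:
        f=abs(force()-f0); a=r.current_tool_pos()[2]; log.append((round(float(a)*1e3,2),round(float(f),1)))
        if f>3 and zc is None: zc=a
        if f>11.2 or z<.086 or (zc and a<zc-.012): break
        z-=np.clip((12-f)/6,.25,.8)*1e-3
        r.move_linear([x,y,z],vel=.03); r.sleep(.03)
    print(off,"t",r.current_t(),"f0",f0,log)
    r.move_linear([x,y,.15],vel=.15)
E
python3 - <<'E'
from press import *
print(r.finger_overhang,r.current_opening())
press(0,.117)
print(r.current_t())
E
```

```text
0.022 0.0011395107072063233
0 t 20.5667 f0 0.13878884364160643 [(117.55, 0.4), (116.31, 0.0), (115.38, 0.3), (114.58, 0.3), (113.78, 0.4), (112.97, 0.4), (112.18, 0.2), (111.39, 0.2), (110.58, 0.5), (109.8, 0.5), (109.07, 1.4), (108.21, 1.0), (107.42, 1.5), (106.66, 2.1), (105.83, 2.7), (105.02, 3.7), (104.24, 4.4), (103.48, 5.2), (102.76, 5.9), (101.98, 6.8), (101.26, 7.3), (100.56, 8.2), (99.98, 8.9), (99.48, 8.9), (99.04, 9.7), (98.69, 9.8), (98.35, 10.1), (98.06, 10.6), (97.84, 10.9), (97.61, 11.2), (97.38, 11.9)]
21.075
```

The middle foot is soft: about 10 mm of sink at 11.4 N, with contact at TCP z≈0.109, so the real overhang is about 1 mm. Now the other two.

```bash
python3 - <<'E'
from press import *
press(.08,.1105)
print(r.current_t())
press(-.08,.1105)
print(r.current_t())
E
```

```text
0.08 t 24.7833 f0 -0.41039821086764283 [(111.0, 0.2), (109.74, 0.1), (108.97, 1.4), (108.25, 3.3), (107.52, 6.2), (106.96, 8.0), (106.48, 10.1), (106.26, 10.5), (106.04, 11.6)]
25.2333
-0.08 t 29.2083 f0 0.181899017502115 [(111.01, 0.1), (109.74, 0.2), (108.97, 1.4), (108.23, 3.2), (107.57, 5.8), (106.98, 8.0), (106.51, 9.7), (106.24, 11.0), (106.04, 12.2)]
29.6583
```

```bash
python3 - <<'E'
from press import *
from cell import optics
from vis import *
m=[.514,-.301]
r.move_to([*m,.15],Q); r.set_gripper(.8)
r.move_linear([*m,.024],vel=.12); print(r.current_t(),r.current_tool_pos(),r.current_contact_force())
r.set_gripper(0.0,squeeze=30); print(r.current_t(),r.current_opening(),r.current_finger_force(),r.current_tool_pos())
r.move_linear([*m,.11],vel=.12); print(r.current_t(),r.current_opening(),r.current_finger_force(),r.current_tool_pos())
for n in ("side","top"):
    d=optics.get_image(n)
    for c,s,k in blobs(d,172,6,20):
        p=cloud(d,k); print(n,c,s,np.percentile(p,[3,50,97],axis=0).round(4).tolist())
    if n=="side": cv2.imwrite("pics/s2.png",cv2.resize(d["pixels"][230:430,200:440,::-1],None,fx=3,fy=3,interpolation=cv2.INTER_CUBIC))
E
```

```text
32.5333 [ 0.51440254 -0.30127572  0.02471288] [-0.25347011 -0.1054654   0.08727996]
32.975 0.32050145259100443 29.61079985514516 [ 0.51418673 -0.30112875  0.02444087]
33.8417 0.3178098976701635 29.549869571928866 [ 0.51360482 -0.30074083  0.10923994]
side [302.06206897 347.39310345] [292 335  19  19 145] [[0.4985, -0.3218, -0.002], [0.515, -0.3126, 0.0928], [0.5298, -0.2285, 0.1118]]
```

View pics/s2.png

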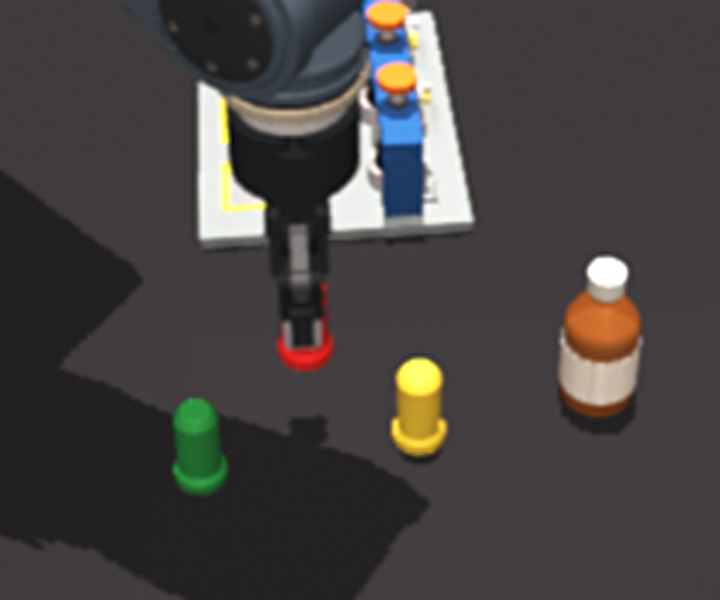

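The marker is held upright (crop (303,330)), and the yellow and green ones are undisturbed. Placing it in the middle square.

```bash
python3 - <<'E'
from press import *
from cell import optics
from vis import *
x,y=sq
r.move_linear([x,y,.11],vel=.15)
r.move_linear([x,y,.045],vel=.08); f0=force(); z=.039
while z>.034:
    r.move_linear([x,y,z],vel=.03); r.sleep(.1)
    f=force()-f0; print(round(z,4),r.current_tool_pos(),round(f,2))
    if abs(f)>3: break
    z-=.0008
r.set_gripper(.75); r.sleep(.2)
r.move_linear([x,y,.16],vel=.15); print(r.current_t())
r.move_to([.45,-.2,.25],Q); print(r.current_t())
for n in ("side","top"):
    d=optics.get_image(n)
    for c,s,k in blobs(d,172,6,20):
        p=cloud(d,k); print(n,c,s,np.percentile(p,[3,50,97],axis=0).round(4).tolist(),plane(d,[c],.042)[0])
    if n=="side": cv2.imwrite("pics/s3.png",cv2.resize(d["pixels"][190:340,230:410,::-1],None,fx=4,fy=4,interpolation=cv2.INTER_CUBIC))
E
```

```text
0.039 [0.48344254 0.02621123 0.03903644] 0.47
0.0382 [0.48341937 0.02620018 0.03822566] 0.23
0.0374 [0.48339806 0.02620598 0.03739298] 0.39
0.0366 [0.48339624 0.02619672 0.03659799] 0.32
0.0358 [0.4835402  0.02623542 0.03639392] 11.37
40.9083
41.875
side [284.49416342 260.77431907] [279 248  13  26 257] [[0.4722, 0.0082, 0.0163], [0.484, 0.0147, 0.0445], [0.4959, 0.0278, 0.0718]] [0.48387976 0.01899698 0.042     ]
top [318.88709677 292.77419355] [313 287  12  12  62] [[0.4724, 0.0155, 0.0671], [0.4817, 0.0267, 0.072], [0.4933, 0.0401, 0.0769]] [0.48286629 0.02679459 0.042     ]
```

View pics/s3.png

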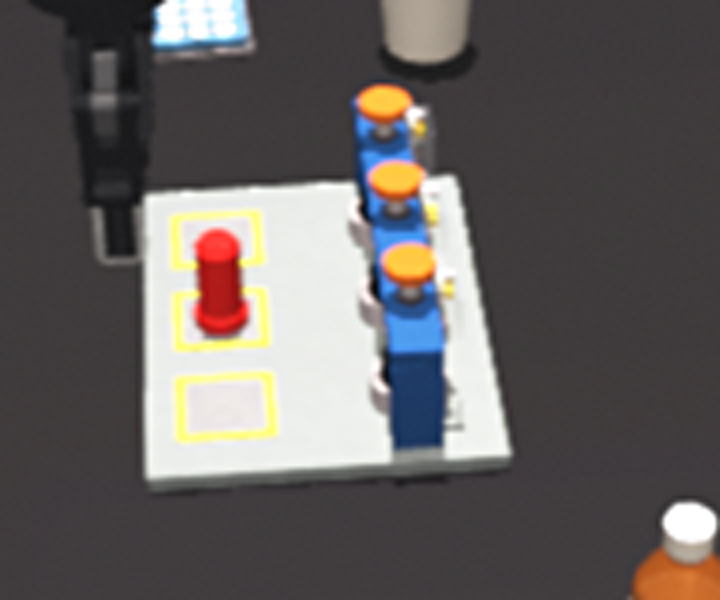

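The marker stands upright and centred in the middle square (crop (222,315)). The gripper is clear.

```bash
python3 -c "
from cell import r
print(r.hand_in(),r.current_t())"
```

```text
the job is handed in; nothing more can be done
the job is handed in; nothing more can be done
```

All three pins were pressed to about 12 N; the middle foot is the soft one (about 10 mm sink, against 2–3 mm for the other two), the red marker stands upright and released in the middle lane's square, and the job is handed in at about 42 s, with no verdict shown.

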